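Lay the drinks tray

TASK

Lay the serving tray for one guest: stand the small green mixer bottle in the round brass coaster and the copper tumbler in the middle of the square slate, and cover the tumbler with the wooden lid, centred, knob up. Stand the jigger in the tray midway between the bottle and the tumbler, and the bitters bottle in the tray directly behind the tumbler (straight back along the tray's short sides, away from the robot) with about a 30 mm gap. Everything ends upright, and the wine glass stays where it is.

Things in the scene. Friction and masses are not known exactly. Their poses are not given: they have to be found in the camera images.
- tray: Fixed oak tray, 240 mm deep (x) by 350 mm long (y); floor 8 mm thick, rim 8 mm wide, top 25 mm above the counter. Origin: centre of underside. x points away from the robot within 0.2 rad (behind = +x), y left along the long sides. Both coasters lie on its floor at x = -40 mm, one at y = +110, the other at y = -110 mm; which is where varies.
- bottle_coaster: Round brass bottle coaster, fixed on the tray floor: a shallow dish 90 mm across outside, 82 mm inside, 16 mm high with a floor 4 mm thick. Origin: centre of its underside, which is 8 mm above the counter. Axes parallel to the tray's.
- slate: Square dark slate coaster, fixed on the tray floor, 90 x 90 mm, 8 mm thick. Origin: centre of its underside, 8 mm above the counter. Axes parallel to the tray's.
- bottle: Small green glass mixer bottle with a paper label and a brass cap, loose, standing upright, 170 mm tall, about 0.3 kg. Body 55 mm across up to 88 mm, sloping shoulder, then a straight neck and cap 27 mm across from 124 to 170 mm. Origin: centre of its underside, z up.
- tumbler: Open copper tumbler, loose, standing mouth up, 85 mm tall, 60 mm across at the foot and 64 mm at the rim, wall 3 mm, about 0.2 kg. Origin: centre of its underside, z up.
- lid: Flat dark wooden glass cover, loose: a disc 74 mm across and 6 mm thick with a brass knob 18 mm across on top, which reaches from 6 to 35 mm above the underside; about 0.09 kg. Origin: centre of its underside, z up.
- jigger: Brass spirit measure, hourglass shaped, loose, standing upright, 80 mm tall, about 0.1 kg. Its two ends are straight bands 40 mm across (0 to 18 mm and 52 to 80 mm), its waist is 20 mm across; the upper end is an open cup. Origin: centre of its underside, z up.
- bitters: Small amber glass bitters bottle with a paper label and a black rubber cap, loose, standing upright, 93 mm tall, about 0.12 kg. Body 38 mm across up to 60 mm, cap 22 mm across from 69 to 93 mm. Origin: centre of its underside, z up.
- wineglass: Clear stemmed wine glass, loose, 160 mm tall, 68 mm across, on the counter at the right of the workspace. A bystander. Origin: centre of its underside.
Mind the look-alikes: they are no part of the job. There is more than one size of the tumbler; the one meant has the size given above.

How it is judged:
By the outcome, as a careful person would: the job done as asked, in the order asked, and still so for the second after the job is handed in, with the robot touching nothing.
It also fails if it takes over 144 s, if anything falls off the work surface, if the arm or the gripper's body presses on something with over 40 N, if the wrist force passes 120 N, or if a joint passes its speed limit or range.

ROBOT

A 6-joint arm with a two-finger parallel gripper is mounted at the origin on the work surface. World frame = base frame: x ahead of the robot, y to its left, z up, the work surface at z = 0. Lengths are in m, angles in rad, forces in N, time in s.
With the tool pointing down it reaches from about 0.375 to 0.925 m from the base axis. Payload 5.7 kg.
Tool frame: the origin (TCP) lies on the centre line of the jaws, within the pads' length; the fingertips stand 11 mm ahead of it and the grasp point (between the pads) lies 8 mm behind it; z points along the fingers, y is the line along which they close (so a half turn about z gives the same grasp; the last joint's range is limited). The gripper opens to 85 mm and grips with 20 to 120 N. Pads are 22 mm wide; open, the fingers measure 114 mm over their backs; the gripper's body (76 mm by 85 mm) begins 54 mm behind the grasp point. The pads swing forward as they close: fully open they stand 13 mm farther back than shut.
Start: joints at [-1.382, 0.359, 1.51, -0, 1.272, -0.115], TCP at [0.179, -0.572, 0.242] pointing down, gripper open.
Joint ranges: [-2.97, 2.97], [-1.01, 2.36], [0.21, 2.38], [-0.96, 4.11], [0.2, 2.71], [-2.98, 2.98]. Speed limits (rad/s): [2.39, 2.39, 3.14, 3.14, 3.14, 3.14].

INTERFACE

Orientations are given as a rotation vector (axis times angle).
In Python, from workcell import env, viewer, finish_job, recognise, masks_of gives the robot as it stands. The module is installed in compiled form; this text tells all that it offers.
- The arm moves only by the tool send_rows, never from a script. Its argument "targets" is a list of rows, each a list of 7 numbers: the shift along the tool's x, y, z as a fraction of full scale, then the turn, a rotation vector about the tool's x, y, z as a fraction of full scale, then the finger opening in mm, from 0 to 85.4. In form: [[tx, ty, tz, wx, wy, wz, claw], ...]. A call has 1 to 20 rows; each row shifts and turns the commanded pose from where the row before left it, along the tool's axes as they then stand; what a row does not reach is not made up. Full scale, the value 1, is 0.3 m for a shift and 1.5 rad for a turn. A row lasts 1/8 s, in which the tool goes at most 62.5 mm and 10.7 degrees, less where a joint would pass 70% of its speed; a pose out of reach is approached as far as the arm can. A call with a number of a shift or a turn outside -1 to 1 is refused whole. A call with a gripper value outside its range is refused whole. The fingers move at their own pace and stop on an object; "newtons" is the grip in N (left out, the last holds). Time passes only in rows, so rows that do not move let the fingers close. It gives the time, the measured TCP pose, the force, the opening and the grip force at its end, in the units of the state.
- env.observe(): the state, without advancing time (a new reading comes with each control period).
- viewer.grab_frame(name): name is "side" or "top" or "wrist"; returns the picture (480x640x3 uint8, red, green, blue); there is no depth.
- viewer.get_calibration(name): a dict with "mtx" (3x3 intrinsics, pixels), "rvec" (rotation vector, rad) and "tvec" (3), from world to camera coordinates, as OpenCV has them; the wrist camera has in their place "T_tool_cam" (4x4, takes a point from camera to tool coordinates, whose origin is the TCP and whose axes are the flange's). Camera axes: x right, y down, z forward; pixel columns grow to the right and rows downward; lengths in m; the calibration is good to about 2 mm. The wrist camera is an equidistant fisheye: a pixel r from the principal point sees the ray r / f radians off the axis. A picture is of the moment at which its call begins: read the wrist's pose just before it. get_calibration takes no time and is no camera call.
- finish_job(): hands the job in; it is judged then, once.
Trained networks look in the newest picture that a camera, given by its name, has taken for a name from the list of things; names that differ only in an ending like _2 or _b are one class to them, and where a whole thing is asked for, a point or a joint stands for the part that bears it (a point fixed in the world has none). Each returns a list of dicts, best first, with "conf" (0 to 1); they miss things now and then, are a little off and sometimes report something else, mostly with a low value. They report only what shows in the picture. A call takes as long as a camera call. They do not tell look-alikes from the thing itself.
- recognise(name, camera): "location" ([x, y, z] in m, in the coordinates of the camera as it stood for that picture, good to about 4 mm: the middle of the surface that is visible of it).
- masks_of(name, camera): "mask" (480x640 bool, what is visible of it).
The state is a dict: "clock": time; "joints": joint angles; "joint_vel": joint speeds; "tau": joint torques, N m; "ee_pos": TCP position; "eef_rot": TCP orientation; "wrist_force": force on the tool from outside, world axes, zero at the start; "wrist_torque": the same for the moment, N m; "grip_width": finger opening in m; "gripper_force": force on a finger pad.
Only numpy, scipy, OpenCV 4.12 (cv2) and the standard library are available. Lean on these libraries where they do the work, as an engineer would, in place of code of your own. Each camera call takes 0.05 s, during which the arm holds its last target. There are 200 camera calls.

## Working session

There is one attempt and no reset: what is moved stays moved. The work goes in short steps, Python scripts to look and compute and a tool call to move; the robot and the scene stay as the last step left them, time stands still between calls to the robot, and variables do not carry over. Pictures are saved under pics/ and viewed, at most 14 in all, crops included, and the job is handed in when it is done.

Besides the shell and the picture viewer there is one more tool, called after "Emit:" as name(argument=value, ...) on one line, values as JSON. send_rows: Moves the arm, as the interface text tells. Shift numbers are shares of 0.3 m and turn numbers shares of 1.5 rad, none past 1 either way. Its arguments: {"type":"object","properties":{"targets":{"type":"array","items":{"type":"array","items":{"type":"number"}}},"newtons":{"type":"number"}},"required":["targets"]}

```bash
mkdir -p pics; cat > h.py <<'E'
import numpy as np, cv2
from scipy.spatial.transform import Rotation as R
from workcell import env, viewer, finish_job, recognise, masks_of
def ext(c):
    k=viewer.get_calibration(c); Rm=R.from_rotvec(np.ravel(k["rvec"])).as_matrix(); return np.array(k["mtx"]),Rm,np.ravel(k["tvec"])
def cam2w(c,p,st=None):
    if c=="wrist":
        T=np.array(viewer.get_calibration(c)["T_tool_cam"]); q=T[:3,:3]@p+T[:3,3]
        return R.from_rotvec(st["eef_rot"]).as_matrix()@q+st["ee_pos"]
    K,Rm,t=ext(c); return Rm.T@(np.array(p)-t)
def ray(c,u,v,st=None):
    if c=="wrist":
        k=viewer.get_calibration(c); K=np.array(k["mtx"]); a=np.array([(u-K[0,2])/K[0,0],(v-K[1,2])/K[1,1]]); r=np.hypot(*a)
        d=np.array([*(np.sin(r)*a/max(r,1e-9)),np.cos(r)])
        T=np.array(k["T_tool_cam"]); Rt=R.from_rotvec(st["eef_rot"]).as_matrix()
        return Rt@T[:3,3]+st["ee_pos"], Rt@T[:3,:3]@d
    K,Rm,t=ext(c); return -Rm.T@t, Rm.T@np.linalg.inv(K)@np.array([u,v,1.])
def atz(c,u,v,z,st=None):
    o,d=ray(c,u,v,st); return o+d*(z-o[2])/d[2]
def proj(c,p):
    K,Rm,t=ext(c); q=K@(Rm@np.array(p)+t); return q[:2]/q[2]
def save(c,n):
    im=viewer.grab_frame(c); cv2.imwrite(f"pics/{n}.png",im[:,:,::-1]); return im
E
cat > a.py <<'E'
from h import *
np.set_printoptions(precision=3,suppress=True)
for c in ("top","side"):
    save(c,c+"0"); print(c, "campos",cam2w(c,np.zeros(3)))
    for n in "tray bottle_coaster slate bottle tumbler lid jigger bitters wineglass".split():
        for d in recognise(n,c):
            w=cam2w(c,d["location"]); print(n,round(d["conf"],2),w,proj(c,w).round())
s=env.observe(); print(s)
print(viewer.get_calibration("wrist"))
E
python3 a.py
```

```text
top campos [ 0.093 -0.031  1.585]
tray 0.81 [0.563 0.008 0.005] [322. 205.]
slate 0.72 [ 0.484 -0.101  0.019] [360. 235.]
tumbler 0.61 [0.454 0.272 0.039] [220. 236.]
tumbler 0.61 [0.327 0.408 0.058] [161. 279.]
tumbler 0.57 [0.314 0.283 0.042] [210. 287.]
lid 0.57 [ 0.573 -0.354  0.005] [453. 210.]
lid 0.54 [0.588 0.304 0.051] [212. 185.]
jigger 0.82 [0.588 0.303 0.052] [212. 185.]
bitters 0.74 [0.516 0.414 0.06 ] [167. 208.]
wineglass 0.57 [ 0.521 -0.476  0.1  ] [509. 222.]
side campos [0.23  0.664 0.595]
tray 0.56 [0.568 0.024 0.011] [258. 248.]
bottle_coaster 0.87 [0.526 0.119 0.009] [256. 282.]
slate 0.42 [ 0.572 -0.352  0.009] [314. 168.]
bottle 0.88 [ 0.461 -0.341  0.085] [354. 152.]
tumbler 0.82 [0.442 0.283 0.057] [258. 343.]
tumbler 0.82 [0.308 0.278 0.084] [344. 354.]
tumbler 0.73 [0.328 0.381 0.072] [306. 417.]
lid 0.59 [ 0.57  -0.347  0.006] [314. 170.]
jigger 0.78 [0.585 0.305 0.051] [170. 330.]
jigger 0.34 [0.525 0.118 0.007] [257. 283.]
jigger 0.29 [ 0.522 -0.45   0.126] [344. 118.]
bitters 0.69 [0.512 0.424 0.061] [165. 406.]
wineglass 0.74 [ 0.521 -0.452  0.127] [345. 117.]
{'clock': 1.0, 'joints': array([-1.382,  0.359,  1.51 , -0.   ,  1.272, -0.115]), 'joint_vel': array([-0.   ,  0.   , -0.   , -0.   ,  0.   , -0.001]), 'tau': array([ -0.002, -52.76 , -27.906,  -0.   ,   0.002,  -0.   ]), 'ee_pos': array([ 0.179, -0.573,  0.242]), 'eef_rot': array([-3.105, -0.475,  0.   ]), 'wrist_force': array([0.194, 0.067, 0.407]), 'wrist_torque': array([-0.048,  0.001,  0.005]), 'gripper_force': 0.0, 'grip_width': 0.0854150327019274}
{'mtx': array([[371.648,   0.   , 329.118],
       [  0.   , 371.648, 238.379],
       [  0.   ,   0.   ,   1.   ]]), 'T_tool_cam': array([[-0.   , -0.952, -0.305,  0.078],
       [ 1.   , -0.   ,  0.001,  0.001],
       [-0.001, -0.305,  0.952, -0.132],
       [ 0.   ,  0.   ,  0.   ,  1.   ]])}
```

View pics/top0.png

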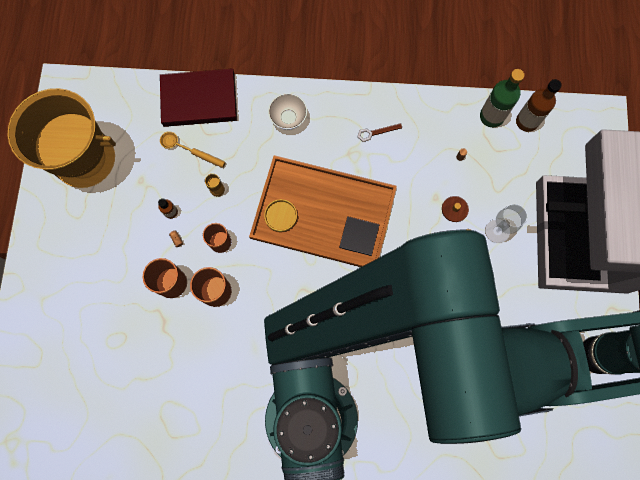

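View pics/side0.png

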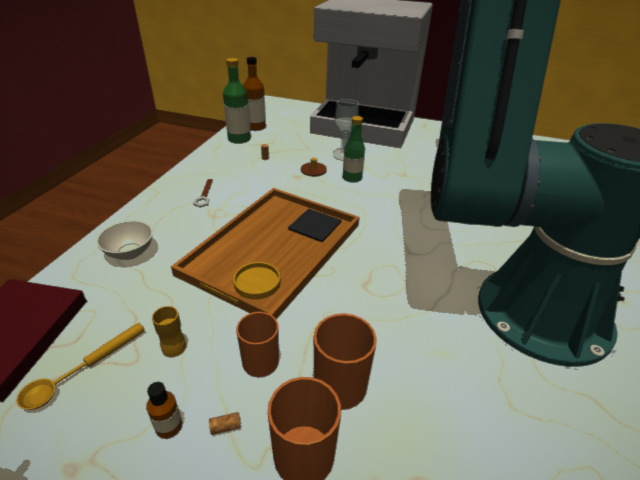

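The top view shows the brass coaster at (281,216) and the slate at (359,236). There are three tumblers: (217,237), (165,278) and (211,287). The smallest is (217,237), with the jigger at (215,185), bitters at (167,208) and lid at (455,209). In the side view the mixer bottle is at (354,152). The tall green bottle at (237,105) is a look-alike.

I'll move the wrist camera over the tray and the bottle.

Emit:
send_rows(targets=[[0.15, -0.066, -0.03, 0, 0, 0, 85], [0.15, -0.066, -0.03, 0, 0, 0, 85], [0.15, -0.066, -0.03, 0, 0, 0, 85], [0.15, -0.066, -0.03, 0, 0, 0, 85], [0.15, -0.066, -0.03, 0, 0, 0, 85], [0.15, -0.066, -0.03, 0, 0, 0, 85], [0.15, -0.066, -0.03, 0, 0, 0, 85], [0.15, -0.066, -0.03, 0, 0, 0, 85], [0.15, -0.066, -0.03, 0, 0, 0, 85], [0.15, -0.066, -0.03, 0, 0, 0, 85], [0, 0, 0, 0, 0, 0.102, 85], [0, 0, 0, 0, 0, 0.102, 85], [0, 0, 0, 0, 0, 0, 85], [0, 0, 0, 0, 0, 0, 85]])

```text
clock: 2.75
ee_pos: [0.5495, -0.249, 0.3323]
eef_rot: [-3.141, -0.001, 0.0]
wrist_force: [0.5, -0.1, 1.0]
grip_width: 0.0856
gripper_force: 0.0
```

```bash
cat >> h.py <<'E'
from scipy.optimize import minimize
PROF={"bottle":[(0,.0275),(.088,.0275),(.124,.0135),(.170,.0135)],"tumbler":[(0,.03),(.085,.032)],
"lid":[(0,.037),(.006,.037),(.0061,.009),(.035,.009)],"jigger":[(0,.02),(.018,.02),(.035,.01),(.052,.02),(.08,.02)],
"bitters":[(0,.019),(.06,.019),(.069,.011),(.093,.011)],"bottle_coaster":[(0,.045),(.016,.045)]}
BOX={"tray":(.24,.35,.025),"slate":(.09,.09,.008)}
def project(c,P,st=None):
    P=np.atleast_2d(P)
    if c!="wrist": return np.array([proj(c,p) for p in P])
    k=viewer.get_calibration(c); K=np.array(k["mtx"]); T=np.array(k["T_tool_cam"]); Rt=R.from_rotvec(st["eef_rot"]).as_matrix()
    q=((P-st["ee_pos"])@Rt-T[:3,3])@T[:3,:3]
    r=np.hypot(q[:,0],q[:,1]); th=np.arctan2(r,q[:,2]); return K[:2,2]+K[0,0]*(th/np.maximum(r,1e-9))[:,None]*q[:,:2]
def sil(n,p,c,st):
    m=np.zeros((480,640),np.uint8)
    if n in BOX:
        a,b,h=BOX[n]; cs,sn=np.cos(p[3]),np.sin(p[3]); 
        s=np.linspace(-1,1,9); e=[(u,w) for t in s for u,w in ((t,1),(t,-1),(1,t),(-1,t))]
        P=[[p[0]+cs*u*a/2-sn*w*b/2,p[1]+sn*u*a/2+cs*w*b/2,p[2]+z] for u,w in e for z in (0,h)]
        parts=[P]
    else:
        t=np.linspace(0,2*np.pi,40); rings=[np.c_[p[0]+r*np.cos(t),p[1]+r*np.sin(t),np.full(40,p[2]+z)] for z,r in PROF[n]]
        parts=[np.r_[a,b] for a,b in zip(rings,rings[1:])]
    for P in parts:
        q=project(c,P,st); cv2.fillConvexPoly(m,cv2.convexHull((q*16).round().astype(np.int32)),255,cv2.LINE_AA,4)
    return m/255.
def fit(n,views,p0,free):
    """views: list of (camera, state, mask); free: indices of p to fit"""
    p0=np.array(p0,float); sc=np.array([.01,.01,.01,.05])
    def full(v):
        p=p0.copy(); p[free]+=v*sc[free]; return p
    def cost(v):
        s=0
        for c,st,m in views:
            g=sil(n,full(v),c,st); s+=1-np.minimum(g,m).sum()/np.maximum(g,m).sum()
        return s/len(views)
    r=minimize(cost,np.zeros(len(free)),method="Nelder-Mead",options=dict(initial_simplex=np.r_[[np.zeros(len(free))],np.eye(len(free))],xatol=.005,fatol=1e-4))
    return full(r.x),1-r.fun
def getmask(n,c,near,st=None,grab=False):
    u=project(c,near,st)[0]; best=None
    for d in masks_of(n,c):
        m=d["mask"]; v,uu=np.nonzero(m)
        if len(v)<30: continue
        e=np.hypot(uu.mean()-u[0],v.mean()-u[1])
        if best is None or e<best[0]: best=(e,m.astype(float),d["conf"])
    return best
def hullm(m):
    o=np.zeros((480,640),np.uint8); cc,_=cv2.findContours((m>0).astype(np.uint8),cv2.RETR_EXTERNAL,2)
    cv2.fillConvexPoly(o,cv2.convexHull(max(cc,key=cv2.contourArea)),1); return o.astype(float)
np.set_printoptions(precision=4,suppress=True)
E
cat > b.py <<'E'
from h import *
st=env.observe(); print(st["ee_pos"],st["eef_rot"],st["wrist_force"])
save("wrist","w1")
for c in ("top","side"): save(c,c+"1")
G={"tray":[.563,.008,0,-.15],"bottle_coaster":[.52,.119,.008,0],"slate":[.487,-.101,.008,-.15],"bottle":[.461,-.35,0,0],"lid":[.573,-.354,0,0],"tumbler":[.454,.272,0,0],"jigger":[.588,.304,0,0],"bitters":[.516,.418,0,0]}
for n,p in G.items():
    V=[]
    mid=np.array(p[:3])+[0,0,.005 if n in BOX else PROF[n][-1][0]/2]
    for c in ("wrist","top","side"):
        b=getmask(n,c,mid,st)
        if b is None or b[0]>25: print(n,c,"no",None if b is None else b[0]); continue
        m=hullm(b[1]) if n in BOX else b[1]
        vv=(c,st,m); V.append(vv); q,i=fit(n,[vv],p,[0,1,3] if n in BOX else [0,1])
        print(n,c,round(b[2],2),int(m.sum()),q,round(i,3))
    if len(V)>1: print(n,"ALL",*fit(n,V,p,[0,1,2,3] if n in BOX else [0,1,2]))
E
python3 b.py
```

```text
[ 0.5495 -0.249   0.3323] [-3.1414 -0.0007  0.0001] [ 0.4942 -0.0579  1.0198]
tray wrist 0.58 39608 [ 0.5435  0.0012  0.     -0.1961] 0.991
tray top no 184.73946360651112
tray side no 34.60082668742183
bottle_coaster wrist 0.66 2405 [0.526  0.1178 0.008  0.    ] 0.925Traceback (most recent call last):
  File "b.py", line 13, in <module>
    vv=(c,st,m); V.append(vv); q,i=fit(n,[vv],p,[0,1,3] if n in BOX else [0,1])
                                   ~~~^^^^^^^^^^^^^^^^^^^^^^^^^^^^^^^^^^^^^^^^^
  File "h.py", line 58, in fit
    r=minimize(cost,np.zeros(len(free)),method="Nelder-Mead",options=dict(initial_simplex=np.r_[[np.zeros(len(free))],np.eye(len(free))],xatol=.005,fatol=1e-4))
    res = _minimize_neldermead(fun, x0, args, callback, bounds=bounds,
                               **options)
    fxr = func(xr)
    fx = function(np.copy(x), *(wrapper_args + args))
  File "h.py", line 56, in cost
    g=sil(n,full(v),c,st); s+=1-np.minimum(g,m).sum()/np.maximum(g,m).sum()
  File "h.py", line 46, in sil
    q=project(c,P,st); cv2.fillConvexPoly(m,cv2.convexHull((q*16).round().astype(np.int32)),255,cv2.LINE_AA,4)
  File "h.py", line 31, in project
    if c!="wrist": return np.array([proj(c,p) for p in P])
                                    ~~~~^^^^^
  File "h.py", line 21, in proj
    K,Rm,t=ext(c); q=K@(Rm@np.array(p)+t); return q[:2]/q[2]
           ~~~^^^
  File "h.py", line 5, in ext
    k=viewer.get_calibration(c); Rm=R.from_rotvec(np.ravel(k["rvec"])).as_matrix(); return np.array(k["mtx"]),Rm,np.ravel(k["tvec"])
ValueError: time passes only in moves, steps and waits
```

View pics/w1.png

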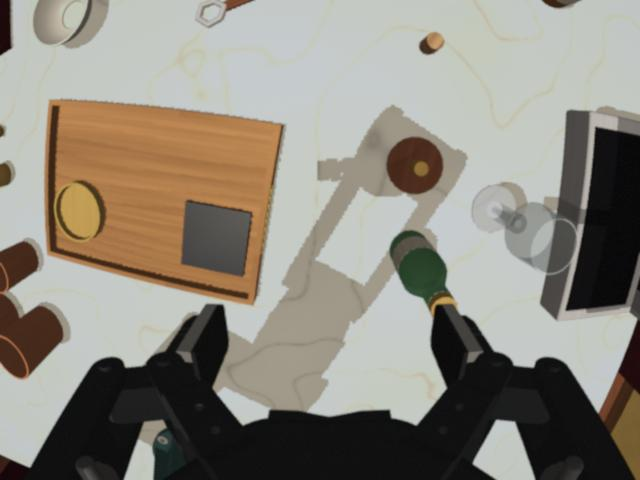

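The wrist picture shows the brass coaster at (78,211), the slate at (216,238), the lid with its knob at (415,165), the bottle's base at (408,243) with its cap at (443,302), and the wine glass at (495,207). I'll cache the calibration and finish the fits.

```bash
python3 - <<'E'
s=open('h.py').read()
s=s.replace("def ext(c):","""_C={}
def cal(c):
    if c not in _C: _C[c]=viewer.get_calibration(c)
    return _C[c]
def ext(c):""",1).replace("k=viewer.get_calibration(c)","k=cal(c)").replace('np.array(viewer.get_calibration(c)["T','np.array(cal(c)["T')
open('h.py','w').write(s)
b=open('b.py').read().replace("b[0]>25","b[0]>45"); open('b.py','w').write(b)
E
time python3 b.py
```

```text
[ 0.5496 -0.249   0.3323] [-3.1415  0.0031 -0.    ] [ 0.0641 -0.2968  0.3139]
tray wrist 0.71 39606 [ 0.5437  0.0015  0.     -0.1973] 0.991
tray top 0.71 5748 [ 0.6457  0.0738  0.     -0.696 ] 0.517
tray side 0.82 13926 [ 0.5423  0.0017  0.     -0.1947] 0.985
tray ALL [ 0.5434  0.0014 -0.0005 -0.1952] 0.8198729593714982
bottle_coaster wrist 0.63 2427 [0.5263 0.1178 0.008  0.    ] 0.934
bottle_coaster top 0.76 296 [0.5562 0.1023 0.008  0.    ] 0.314
bottle_coaster side 0.71 1411 [0.5255 0.1161 0.008  0.    ] 0.906
bottle_coaster ALL [0.5259 0.1176 0.006  0.    ] 0.7178313939541003
slate wrist 0.58 4406 [ 0.483  -0.0988  0.008  -0.2031] 0.964
slate top no None
slate side 0.9 1027 [ 0.4819 -0.0999  0.008  -0.1719] 0.889
slate ALL [ 0.4828 -0.0986  0.0067 -0.1949] 0.9267366207188744
bottle wrist 0.58 3202 [ 0.4652 -0.3567  0.      0.    ] 0.852
bottle top 0.88 590 [ 0.4648 -0.3555  0.      0.    ] 0.877
bottle side 0.73 1148 [ 0.4652 -0.3591  0.      0.    ] 0.926
bottle ALL [ 0.4647 -0.3566 -0.0022  0.    ] 0.8838739166392179
lid wrist no None
lid top 0.65 340 [ 0.5744 -0.3616  0.      0.    ] 0.537
lid side 0.65 318 [ 0.5764 -0.3574  0.      0.    ] 0.793
lid ALL [ 0.5784 -0.3634 -0.0048  0.    ] 0.671746034663643
tumbler wrist 0.82 1406 [0.4452 0.2795 0.     0.    ] 0.952
tumbler top no 55.965876617388815
tumbler side 0.88 2298 [0.4464 0.275  0.     0.    ] 0.916
tumbler ALL [0.4456 0.2776 0.001  0.    ] 0.9294714111765998
jigger wrist no 172.11728113646313
jigger top 0.59 333 [0.5938 0.3007 0.     0.    ] 0.894
jigger side 0.75 1223 [0.5935 0.2996 0.     0.    ] 0.902
jigger ALL [ 0.5932  0.3006 -0.0015  0.    ] 0.8978904461670264
bitters wrist no None
bitters top 0.75 291 [0.5213 0.4197 0.     0.    ] 0.883
bitters side 0.89 1455 [0.5215 0.4202 0.     0.    ] 0.906
bitters ALL [ 0.5219  0.42   -0.0028  0.    ] 0.8990977341182105
real	0m44.174s
user	0m26.343s
sys	0m7.763s
```

```bash
python3 - <<'E'
import cv2,numpy as np
im=cv2.imread("pics/side0.png"); a=im[50:200,210:410]; b=im[300:480,210:400]
a=cv2.resize(a,(400,300)); b=cv2.resize(b,(380,360)); o=np.zeros((360,780,3),np.uint8); o[:300,:400]=a; o[:,400:]=b
cv2.imwrite("pics/crop1.png",o)
E
```

```text
(no output)
```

View pics/crop1.png

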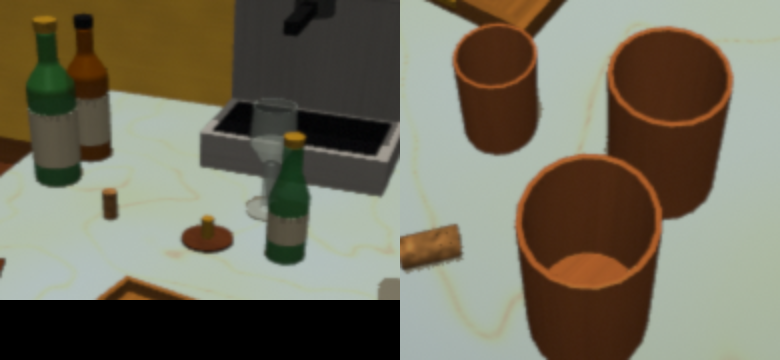

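Candidates in the side picture: green bottles at (237,105) and (354,152). The second is the small mixer, since its silhouette fits the 170 mm profile at IoU 0.93. Copper tumblers are at (258,343), (344,354) and (306,417). The first is the one meant, because it fits the 85 mm × 64 mm model at IoU 0.95 and the others are clearly bigger. The crop confirms both.

Next is the bottle.

Emit:
send_rows(newtons=40, targets=[[-0.094, 0.12, 0, 0, 0, 0, 70], [-0.094, 0.12, 0, 0, 0, 0, 70], [-0.094, 0.12, 0, 0, 0, 0, 70], [0, 0, 0.16, 0, 0, 0, 70], [0, 0, 0.16, 0, 0, 0, 70], [0, 0, 0.16, 0, 0, 0, 70], [0, 0, 0.16, 0, 0, 0, 70], [0, 0, 0, 0, 0, 0, 70], [0, 0, 0, 0, 0, 0, 15], [0, 0, 0, 0, 0, 0, 15], [0, 0, 0, 0, 0, 0, 15], [0, 0, 0, 0, 0, 0, 15], [0, 0, 0, 0, 0, 0, 15], [0, 0, 0, 0, 0, 0, 15], [0, 0, 0, 0, 0, 0, 15]])

```text
clock: 6.38
ee_pos: [0.4659, -0.3571, 0.1425]
eef_rot: [3.14, -0.004, 0.005]
wrist_force: [0.7, 1.6, 6.4]
grip_width: 0.0255
gripper_force: 38.8
```

Emit:
send_rows(targets=[[0, 0, -0.1, 0, 0, 0, 15], [0, 0, -0.2, 0, 0, 0, 15], [0.022, -0.176, 0, 0, 0, 0, 15], [0.022, -0.176, 0, 0, 0, 0, 15], [0.022, -0.176, 0, 0, 0, 0, 15], [0.022, -0.176, 0, 0, 0, 0, 15], [0.022, -0.176, 0, 0, 0, 0, 15], [0.022, -0.176, 0, 0, 0, 0, 15], [0.022, -0.176, 0, 0, 0, 0, 15], [0.022, -0.176, 0, 0, 0, 0, 15], [0.022, -0.176, 0, 0, 0, 0, 15], [0, 0, 0, 0, 0, 0, 15], [0, 0, 0, 0, 0, 0, 15], [0, 0, 0, 0, 0, 0, 15]])

```text
clock: 8.12
ee_pos: [0.525, 0.1172, 0.2305]
eef_rot: [3.141, -0.005, -0.0]
wrist_force: [0.3, 0.2, -3.6]
grip_width: 0.0256
gripper_force: 41.6
```

```bash
cat > c.py <<'E'
from h import *
import sys
# usage: c.py tag  name:x,y,z ...  cams
st=env.observe(); print(st["clock"],st["ee_pos"],st["eef_rot"],st["wrist_force"],st["grip_width"])
tag=sys.argv[1]; cams=sys.argv[2].split(",")
for c in cams: save(c,c+tag)
for a in sys.argv[3:]:
    n,s=a.split(":"); p=[*map(float,s.split(",")),0]
    if n in BOX: p[3]=-.196
    V=[]; mid=np.array(p[:3])+[0,0,.005 if n in BOX else PROF[n][-1][0]/2]
    for c in cams:
        b=getmask(n,c,mid,st)
        if b is None or b[0]>45: print(n,c,"no"); continue
        v=(c,st,b[1]); V.append(v); q,i=fit(n,[v],p,[0,1]); print(n,c,round(b[2],2),int(b[1].sum()),q[:3],round(i,3))
    if len(V)>1: q,i=fit(n,V,p,[0,1,2]); print(n,"ALL",q[:3],round(i,3))
E
python3 c.py 2 side,wrist bottle:.526,.117,.09 lid:.576,-.36,0
```

```text
8.125 [0.525  0.1172 0.2305] [ 3.1412 -0.0055 -0.0002] [ 0.2587  0.1508 -3.5948] 0.025636446562124084
bottle side 0.83 2006 [0.5202 0.1182 0.09  ] 0.769
bottle wrist 0.8 13898 [0.5254 0.1163 0.09  ] 0.893
bottle ALL [0.5209 0.1163 0.0841] 0.862
lid side 0.54 309 [ 0.5763 -0.3599  0.    ] 0.772
lid wrist no
```

Emit:
send_rows(targets=[[0.001, 0, 0.1, 0, 0, 0, 15], [0, 0, 0.1, 0, 0, 0, 15], [0, 0, 0.045, 0, 0, 0, 15], [0, 0, 0.007, 0, 0, 0, 15], [0, 0, 0, 0, 0, 0, 15]])

```text
clock: 9.05
ee_pos: [0.5261, 0.1182, 0.1552]
eef_rot: [-3.142, 0.004, -0.001]
wrist_force: [0.5, 0.3, -3.9]
grip_width: 0.0256
gripper_force: 40.6
```

Emit:
send_rows(targets=[[0, 0, 0.004, 0, 0, 0, 15], [0, 0, 0.004, 0, 0, 0, 15], [0, 0, 0, 0, 0, 0, 15]])

```text
clock: 9.43
ee_pos: [0.5268, 0.1185, 0.1543]
eef_rot: [-3.141, 0.003, -0.005]
wrist_force: [-2.2, 0.3, 8.3]
grip_width: 0.0259
gripper_force: 41.6
```

Emit:
send_rows(targets=[[0, 0, 0, 0, 0, 0, 60], [0, 0, 0, 0, 0, 0, 60], [0, 0, 0, 0, 0, 0, 60], [0, 0, -0.1, 0, 0, 0, 60], [0, 0, -0.2, 0, 0, 0, 85], [0, 0, -0.1, 0, 0, 0, 85], [-0.068, -0.134, 0, 0, 0, 0, 85], [-0.068, -0.134, 0, 0, 0, 0, 85], [-0.068, -0.134, 0, 0, 0, 0, 85], [-0.068, -0.134, 0, 0, 0, 0, 85], [0, 0, 0, 0, 0, 0, 85], [0, 0, 0, 0, 0, 0, 85]])

```text
clock: 10.92
ee_pos: [0.4444, 0.279, 0.2723]
eef_rot: [3.141, -0.002, 0.0]
wrist_force: [-0.7, -0.5, 0.4]
grip_width: 0.085
gripper_force: 0.0
```

```bash
python3 c.py 3 side,wrist bottle:.526,.117,.012 tumbler:.445,.278,0 jigger:.593,.300,0 bitters:.5215,.42,0
```

```text
10.925 [0.4444 0.279  0.2723] [ 3.1411 -0.0023  0.0002] [-0.6773 -0.5038  0.4293] 0.08500304083762165
bottle side 0.96 2096 [0.5218 0.1172 0.012 ] 0.934
bottle wrist 0.69 5539 [0.5219 0.1183 0.012 ] 0.934
bottle ALL [0.5224 0.1154 0.0075] 0.946
tumbler side 0.78 2387 [0.4459 0.276  0.    ] 0.947
tumbler wrist 0.71 4275 [0.446 0.276 0.   ] 0.946
tumbler ALL [ 0.4456  0.2759 -0.0025] 0.952
jigger side 0.57 1232 [0.5924 0.3003 0.    ] 0.91
jigger wrist 0.74 1997 [0.593  0.2999 0.    ] 0.937
jigger ALL [ 0.5934  0.3001 -0.0022] 0.928
bitters side 0.95 1509 [0.5213 0.4205 0.    ] 0.933
bitters wrist 0.79 1810 [0.5214 0.4195 0.    ] 0.924
bitters ALL [ 0.5216  0.4204 -0.0021] 0.933
```

View pics/wrist3.png

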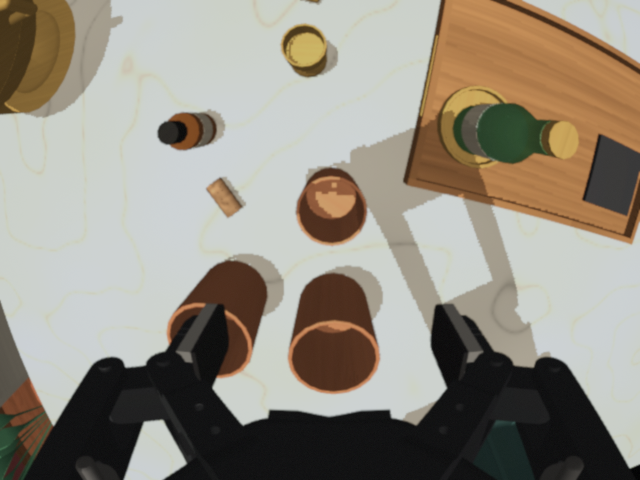

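The wrist view shows the bottle upright in the brass coaster at (475,128), and the gripper above the small tumbler at (332,205). The larger tumblers are at (225,320) and (335,335). I'll descend on the tumbler.

Emit:
send_rows(newtons=35, targets=[[0.005, 0.008, 0.19, 0, 0, 0, 85], [0, 0, 0.19, 0, 0, 0, 85], [0, 0, 0.19, 0, 0, 0, 85], [0, 0, 0.18, 0, 0, 0, 85], [0, 0, 0, 0, 0, 0, 85], [0, 0, 0, 0, 0, 0, 50], [0, 0, 0, 0, 0, 0, 50], [0, 0, 0, 0, 0, 0, 50], [0, 0, 0, 0, 0, 0, 50], [0, 0, 0, 0, 0, 0, 50]])

```text
clock: 12.68
ee_pos: [0.4476, 0.2776, 0.0496]
eef_rot: [-3.14, 0.003, -0.007]
wrist_force: [0.1, -2.2, 8.6]
grip_width: 0.0615
gripper_force: 38.7
```

Emit:
send_rows(targets=[[0, 0, -0.1, 0, 0, 0, 50], [0, 0, -0.2, 0, 0, 0, 50], [0, 0, -0.2, 0, 0, 0, 50], [0, 0, -0.2, 0, 0, 0, 50], [0.0155, 0.157, 0, 0, 0, 0, 50], [0.0155, 0.157, 0, 0, 0, 0, 50], [0.0155, 0.157, 0, 0, 0, 0, 50], [0.0155, 0.157, 0, 0, 0, 0, 50], [0.0155, 0.157, 0, 0, 0, 0, 50], [0.0155, 0.157, 0, 0, 0, 0, 50], [0.0155, 0.157, 0, 0, 0, 0, 50], [0.0155, 0.157, 0, 0, 0, 0, 50], [0, 0, 0, 0, 0, 0, 50], [0, 0, 0.2, 0, 0, 0, 50], [0, 0, 0.18, 0, 0, 0, 50], [0, 0, 0, 0, 0, 0, 50], [0, 0, 0, 0, 0, 0, 50]])

```text
clock: 14.8
ee_pos: [0.4832, -0.0998, 0.145]
eef_rot: [3.141, -0.002, 0.003]
wrist_force: [0.8, 0.4, -2.2]
grip_width: 0.0614
gripper_force: 40.1
```

```bash
python3 c.py 4 side,wrist tumbler:.483,-.099,.1 slate:.483,-.0986,.008
```

```text
14.8 [ 0.4832 -0.0998  0.145 ] [ 3.1412 -0.0025  0.0031] [ 0.7529  0.3669 -2.1668] 0.061424781141870125
tumbler side 0.66 874 [ 0.4792 -0.0967  0.1   ] 0.583
tumbler wrist 0.93 26657 [ 0.4818 -0.1011  0.1   ] 0.805
tumbler ALL [ 0.4801 -0.1012  0.0892] 0.744
slate side 0.86 963 [ 0.4843 -0.1003  0.008 ] 0.834
slate wrist 0.88 8405 [ 0.4821 -0.0982  0.008 ] 0.575
slate ALL [ 0.4832 -0.0987  0.0049] 0.706
```

View pics/wrist4.png

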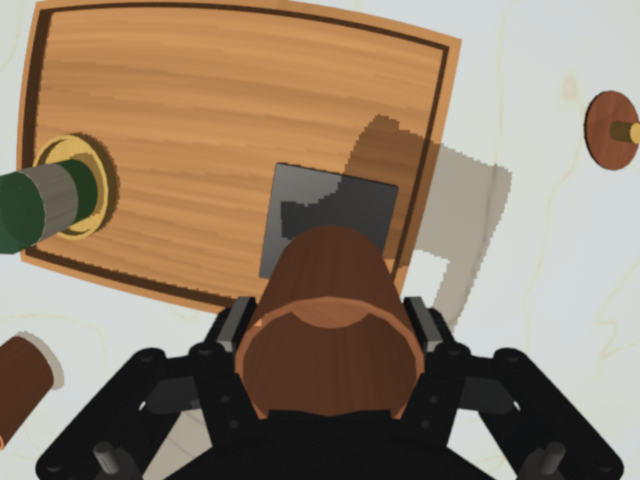

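The tumbler hangs upright over the slate (320,220), with nothing in the way, so I'll lower it.

Emit:
send_rows(targets=[[0.003, -0.004, 0.1, 0, 0, 0, 50], [0, 0, 0.1, 0, 0, 0, 50], [0, 0, 0.04, 0, 0, 0, 50], [0, 0, 0.012, 0, 0, 0, 50], [0, 0, 0.006, 0, 0, 0, 50], [0, 0, 0.003, 0, 0, 0, 50], [0, 0, 0, 0, 0, 0, 50]])

```text
clock: 15.98
ee_pos: [0.4838, -0.099, 0.0657]
eef_rot: [3.141, -0.003, 0.002]
wrist_force: [-0.0, 0.4, 0.3]
grip_width: 0.0615
gripper_force: 40.2
```

Emit:
send_rows(targets=[[0, 0, 0.002, 0, 0, 0, 85], [0, 0, 0, 0, 0, 0, 85], [0, 0, 0, 0, 0, 0, 85], [0, 0, -0.1, 0, 0, 0, 85], [0, 0, -0.2, 0, 0, 0, 85], [0, 0, -0.2, 0, 0, 0, 85], [0, 0, -0.1, 0, 0, 0, 85], [0.061, 0.174, 0, 0, 0, 0, 60], [0.061, 0.174, 0, 0, 0, 0, 60], [0.061, 0.174, 0, 0, 0, 0, 60], [0.061, 0.174, 0, 0, 0, 0, 60], [0.061, 0.174, 0, 0, 0, 0, 60], [0, 0, 0, 0, 0, 0, 60], [0, 0, 0, 0, 0, 0, 60]])

```text
clock: 17.73
ee_pos: [0.5734, -0.3595, 0.2437]
eef_rot: [-3.14, 0.004, 0.002]
wrist_force: [0.3, 1.0, -0.5]
grip_width: 0.0602
gripper_force: 0.0
```

```bash
python3 c.py 5 side,wrist,top tumbler:.483,-.099,.016 lid:.576,-.36,0 bottle:.522,.117,.012
```

```text
17.725 [ 0.5734 -0.3595  0.2437] [-3.14    0.0042  0.002 ] [ 0.2556  1.0146 -0.4961] 0.06016621912842889
tumbler side 0.74 1204 [ 0.482  -0.1045  0.016 ] 0.909
tumbler wrist 0.82 4246 [ 0.4809 -0.1     0.016 ] 0.931
tumbler top no
tumbler ALL [ 0.4815 -0.1015  0.0146] 0.919
lid side 0.83 326 [ 0.5746 -0.3589  0.    ] 0.811
lid wrist 0.79 4114 [ 0.5772 -0.3589  0.    ] 0.959
lid top no
lid ALL [ 0.5765 -0.359  -0.0032] 0.888
bottle side 0.82 2034 [0.5223 0.1167 0.012 ] 0.918
bottle wrist no
bottle top 0.5 60 [0.5199 0.1227 0.012 ] 0.095
bottle ALL [0.5221 0.1173 0.0105] 0.507
```

View pics/wrist5.png

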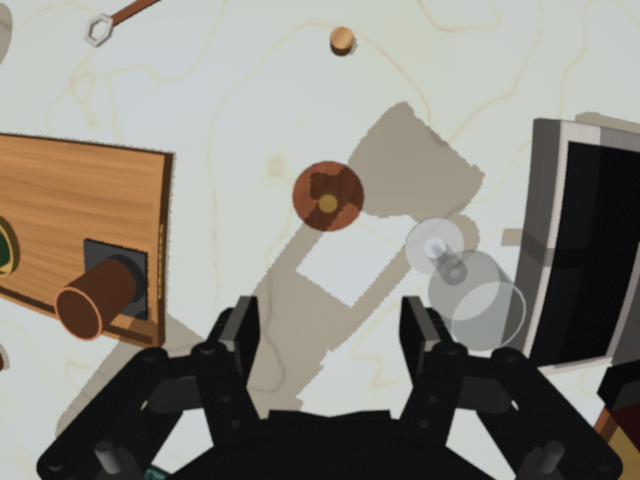

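The tumbler stands on the slate (115,285), the lid is at (328,196) with its knob at (328,203), and the glass at (435,247) is clear of the path.

Emit:
send_rows(newtons=30, targets=[[0.012, 0, 0.19, 0, 0, 0, 45], [0, 0, 0.19, 0, 0, 0, 45], [0, 0, 0.19, 0, 0, 0, 45], [0, 0, 0.16, 0, 0, 0, 45], [0, 0, 0, 0, 0, 0, 45], [0, 0, 0, 0, 0, 0, 8], [0, 0, 0, 0, 0, 0, 8], [0, 0, 0, 0, 0, 0, 8], [0, 0, 0, 0, 0, 0, 8], [0, 0, 0, 0, 0, 0, 8], [0, 0, 0, 0, 0, 0, 8]])

```text
clock: 19.7
ee_pos: [0.5793, -0.3613, 0.0281]
eef_rot: [3.139, -0.003, 0.006]
wrist_force: [-0.4, -0.0, 7.1]
grip_width: 0.0164
gripper_force: 29.9
```

Emit:
send_rows(targets=[[0, 0, -0.05, 0, 0, 0, 8], [0, 0, -0.2, 0, 0, 0, 8], [0, 0, -0.2, 0, 0, 0, 8], [0, 0, -0.05, 0, 0, 0, 8], [-0.064, -0.173, 0, 0, 0, 0, 8], [-0.064, -0.173, 0, 0, 0, 0, 8], [-0.064, -0.173, 0, 0, 0, 0, 8], [-0.064, -0.173, 0, 0, 0, 0, 8], [-0.064, -0.173, 0, 0, 0, 0, 8], [0, 0, 0, 0, 0, 0, 8], [0, 0, 0, 0, 0, 0, 8]])

```text
clock: 21.08
ee_pos: [0.4824, -0.1004, 0.1756]
eef_rot: [3.141, -0.002, 0.001]
wrist_force: [0.2, -0.3, -1.3]
grip_width: 0.0168
gripper_force: 29.7
```

```bash
python3 c.py 6 side,wrist tumbler:.481,-.1,.016 lid:.481,-.1,.15
```

```text
21.075 [ 0.4824 -0.1004  0.1756] [ 3.1411 -0.002   0.0008] [ 0.1796 -0.2947 -1.2944] 0.016802101500199222
tumbler side 0.94 1238 [ 0.4816 -0.1009  0.016 ] 0.933
tumbler wrist 0.81 2585 [ 0.5122 -0.099   0.016 ] 0.259
tumbler ALL [ 0.4818 -0.1012  0.0145] 0.598
lid side 0.65 508 [ 0.4795 -0.0979  0.15  ] 0.721
lid wrist 0.74 12773 [ 0.4802 -0.1013  0.15  ] 0.693
lid ALL [ 0.4791 -0.1016  0.1454] 0.721
```

View pics/wrist6.png

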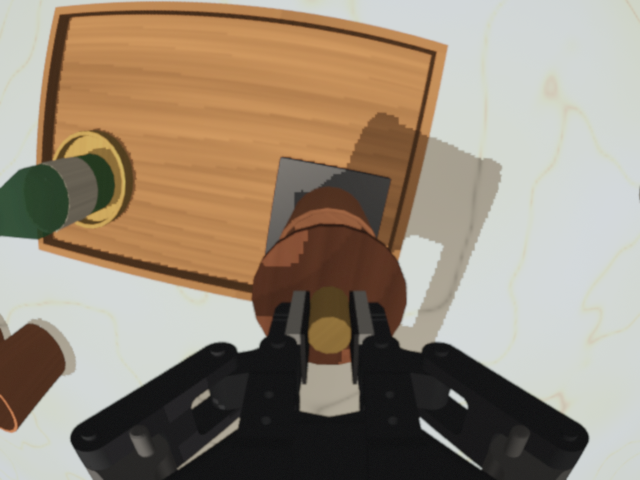

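The lid hangs level above the tumbler, with its disc at (330,290) and knob at (330,320), and lines up within about 1 mm. I'll lower it.

Emit:
send_rows(targets=[[0, 0, 0.08, 0, 0, 0, 8], [0, 0, 0.05, 0, 0, 0, 8], [0, 0, 0.012, 0, 0, 0, 8], [0, 0, 0.006, 0, 0, 0, 8], [0, 0, 0.003, 0, 0, 0, 8], [0, 0, 0, 0, 0, 0, 8]])

```text
clock: 22.12
ee_pos: [0.4825, -0.1004, 0.1305]
eef_rot: [3.141, -0.003, 0.001]
wrist_force: [0.9, 0.5, -1.1]
grip_width: 0.0167
gripper_force: 29.7
```

Emit:
send_rows(targets=[[0, 0, 0.004, 0, 0, 0, 8], [0, 0, 0.003, 0, 0, 0, 8], [0, 0, 0, 0, 0, 0, 8]])

```text
clock: 22.5
ee_pos: [0.4826, -0.1004, 0.1291]
eef_rot: [3.141, -0.003, 0.002]
wrist_force: [-2.2, 0.8, 9.1]
grip_width: 0.0165
gripper_force: 30.8
```

Emit:
send_rows(targets=[[0, 0, 0, 0, 0, 0, 45], [0, 0, 0, 0, 0, 0, 45], [0, 0, 0, 0, 0, 0, 45], [0, 0, -0.1, 0, 0, 0, 45], [0, 0, -0.2, 0, 0, 0, 60], [0, 0, -0.17, 0, 0, 0, 75], [0.046, -0.167, 0, 0, 0, 0, 75], [0.046, -0.167, 0, 0, 0, 0, 75], [0.046, -0.167, 0, 0, 0, 0, 75], [0.046, -0.167, 0, 0, 0, 0, 75], [0.046, -0.167, 0, 0, 0, 0, 75], [0.046, -0.167, 0, 0, 0, 0, 75], [0.046, -0.167, 0, 0, 0, 0, 75], [0.046, -0.167, 0, 0, 0, 0, 75], [0, 0, 0, 0, 0, 0, 75], [0, 0, 0, 0, 0, 0, 75]])

```text
clock: 24.5
ee_pos: [0.5929, 0.2999, 0.2684]
eef_rot: [3.141, -0.002, -0.002]
wrist_force: [0.2, 0.1, -0.1]
grip_width: 0.075
gripper_force: 0.0
```

```bash
python3 c.py 7 side,wrist,top tumbler:.481,-.1,.016 lid:.481,-.1,.101 bottle:.522,.117,.012 jigger:.593,.3,0 bitters:.5215,.42,0; python3 - <<'E'
import cv2,numpy as np
a=cv2.imread("pics/side7.png")[80:380,100:420]; b=cv2.imread("pics/wrist7.png")
o=np.zeros((400,800,3),np.uint8); o[:375,:400]=cv2.resize(a,(400,375)); o[:300,400:]=cv2.resize(b,(400,300)); cv2.imwrite("pics/m7.png",o)
E
```

```text
24.5 [0.5929 0.2999 0.2684] [ 3.1406 -0.0024 -0.002 ] [ 0.1957  0.0811 -0.1087] 0.07499783654529456
tumbler side 0.88 831 [ 0.4809 -0.1007  0.016 ] 0.624
tumbler wrist 0.59 1737 [ 0.4811 -0.1037  0.016 ] 0.802
tumbler top no
tumbler ALL [ 0.4811 -0.1041  0.0149] 0.712
lid side 0.94 615 [ 0.48  -0.099  0.101] 0.901
lid wrist 0.67 430 [ 0.4809 -0.1031  0.101 ] 0.951
lid top 0.63 661 [ 0.4813 -0.1009  0.101 ] 0.909
lid ALL [ 0.4813 -0.1021  0.1011] 0.911
bottle side 0.74 2075 [0.5221 0.1173 0.012 ] 0.934
bottle wrist 0.86 5301 [0.5212 0.117  0.012 ] 0.931
bottle top 0.81 564 [0.5229 0.1175 0.012 ] 0.886
bottle ALL [0.5221 0.1173 0.0095] 0.92
jigger side 0.89 1260 [0.5929 0.3    0.    ] 0.927
jigger wrist 0.84 2025 [0.5934 0.2998 0.    ] 0.953
jigger top 0.57 80 [0.566  0.2744 0.    ] 0.22
jigger ALL [ 0.5931  0.2997 -0.0016] 0.701
bitters side 0.89 1492 [0.5211 0.4204 0.    ] 0.929
bitters wrist 0.91 1879 [0.5223 0.4195 0.    ] 0.934
bitters top no
bitters ALL [ 0.5215  0.42   -0.0021] 0.937
```

View pics/m7.png

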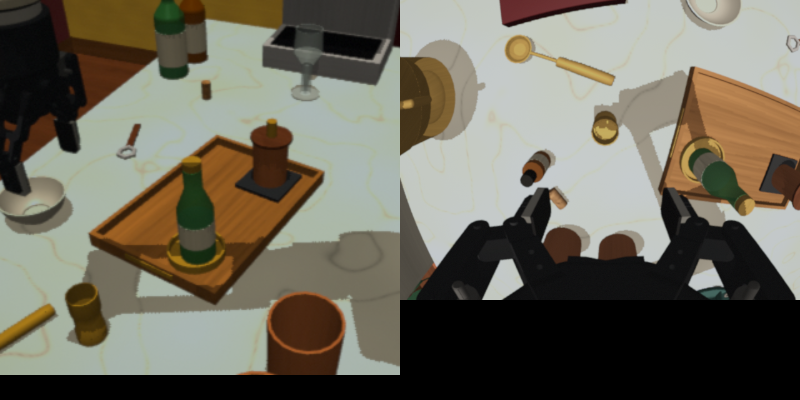

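The montage shows the lid centred on the tumbler at (272,135), knob up, and the bottle in its coaster at (196,240). The jigger is under the gripper at (605,128). Fetching the jigger.

Emit:
send_rows(newtons=30, targets=[[0, 0, 0.19, 0, 0, 0, 75], [0, 0, 0.19, 0, 0, 0, 75], [0, 0, 0.19, 0, 0, 0, 75], [0, 0, 0.135, 0, 0, 0, 75], [0, 0, 0, 0, 0, 0, 75], [0, 0, 0, 0, 0, 0, 28], [0, 0, 0, 0, 0, 0, 28], [0, 0, 0, 0, 0, 0, 28], [0, 0, 0, 0, 0, 0, 28], [0, 0, 0, 0, 0, 0, 28], [0, 0, 0, 0, 0, 0, 28]])

```text
clock: 26.78
ee_pos: [0.5953, 0.3009, 0.0603]
eef_rot: [-3.14, 0.003, -0.007]
wrist_force: [0.8, -0.4, 7.4]
grip_width: 0.0398
gripper_force: 30.3
```

Emit:
send_rows(targets=[[0, 0, -0.1, 0, 0, 0, 28], [0, 0, -0.2, 0, 0, 0, 28], [0, 0, -0.2, 0, 0, 0, 28], [0, 0, -0.2, 0, 0, 0, 28], [-0.0505, 0.162, 0, 0, 0, 0, 28], [-0.0505, 0.162, 0, 0, 0, 0, 28], [-0.0505, 0.162, 0, 0, 0, 0, 28], [-0.0505, 0.162, 0, 0, 0, 0, 28], [-0.0505, 0.162, 0, 0, 0, 0, 28], [-0.0505, 0.162, 0, 0, 0, 0, 28], [0, 0, 0, 0, 0, 0, 28], [0, 0, 0.2, 0, 0, 0, 28], [0, 0, 0.2, 0, 0, 0, 28], [0, 0, 0.1, 0, 0, 0, 28], [0, 0, 0, 0, 0, 0, 28], [0, 0, 0, 0, 0, 0, 28]])

```text
clock: 28.78
ee_pos: [0.5033, 0.0092, 0.1189]
eef_rot: [3.142, -0.003, 0.004]
wrist_force: [0.3, -0.3, -0.8]
grip_width: 0.0396
gripper_force: 31.0
```

```bash
python3 c.py 8 side,wrist jigger:.502,.008,.06
```

```text
28.775 [0.5033 0.0092 0.1189] [ 3.1416 -0.0027  0.0039] [ 0.3228 -0.3114 -0.7977] 0.03962249064784128
jigger side 0.73 573 [0.4998 0.0072 0.06  ] 0.626
jigger wrist 0.55 12657 [0.501 0.008 0.06 ] 0.939
jigger ALL [0.4996 0.0081 0.0563] 0.8
```

Emit:
send_rows(targets=[[0.002, 0, 0.1, 0, 0, 0, 28], [0, 0, 0.05, 0, 0, 0, 28], [0, 0, 0.012, 0, 0, 0, 28], [0, 0, 0.006, 0, 0, 0, 28], [0, 0, 0.003, 0, 0, 0, 28], [0, 0, 0, 0, 0, 0, 28]])

```text
clock: 29.72
ee_pos: [0.5025, 0.0088, 0.0682]
eef_rot: [3.142, -0.003, 0.001]
wrist_force: [-5.6, -0.4, 16.2]
grip_width: 0.0395
gripper_force: 32.3
```

Emit:
send_rows(targets=[[0, 0, -0.003, 0, 0, 0, 28], [0, 0, 0, 0, 0, 0, 65], [0, 0, 0, 0, 0, 0, 65], [0, 0, 0, 0, 0, 0, 65], [0, 0, -0.1, 0, 0, 0, 65], [0, 0, -0.19, 0, 0, 0, 65], [0, 0, -0.19, 0, 0, 0, 65], [0, 0, -0.19, 0, 0, 0, 65], [0.008, -0.171, 0, 0, 0, 0, 65], [0.008, -0.171, 0, 0, 0, 0, 65], [0.008, -0.171, 0, 0, 0, 0, 65], [0.008, -0.171, 0, 0, 0, 0, 65], [0.008, -0.171, 0, 0, 0, 0, 65], [0.008, -0.171, 0, 0, 0, 0, 65], [0.008, -0.171, 0, 0, 0, 0, 65], [0.008, -0.171, 0, 0, 0, 0, 65], [0, 0, 0, 0, 0, 0, 65], [0, 0, 0, 0, 0, 0, 65]])

```text
clock: 31.98
ee_pos: [0.5222, 0.4187, 0.2675]
eef_rot: [3.14, -0.003, -0.002]
wrist_force: [0.5, -0.6, -0.3]
grip_width: 0.0654
gripper_force: 0.0
```

```bash
python3 c.py 9 side,wrist,top jigger:.502,.008,.008 bottle:.522,.117,.012 lid:.481,-.101,.101 bitters:.5215,.42,0
```

```text
31.975 [0.5222 0.4187 0.2675] [ 3.1403 -0.0025 -0.0016] [ 0.5171 -0.5602 -0.3281] 0.06540734177747826
jigger side 0.74 762 [0.5014 0.0069 0.008 ] 0.894
jigger wrist no
jigger top 0.54 308 [0.5008 0.0084 0.008 ] 0.908
jigger ALL [0.5003 0.0083 0.0091] 0.899
bottle side 0.77 2011 [0.523  0.1158 0.012 ] 0.908
bottle wrist 0.58 3971 [0.5218 0.1166 0.012 ] 0.969
bottle top 0.69 536 [0.5208 0.1174 0.012 ] 0.845
bottle ALL [0.522 0.117 0.01 ] 0.908
lid side 0.94 586 [ 0.4813 -0.1021  0.101 ] 0.864
lid wrist no
lid top no
bitters side 0.78 1439 [0.5222 0.4198 0.    ] 0.897
bitters wrist 0.63 1539 [0.5218 0.4203 0.    ] 0.908
bitters top 0.5 169 [0.5189 0.4136 0.    ] 0.517
bitters ALL [ 0.5213  0.4201 -0.0039] 0.78
```

The jigger stands at (0.501, 0.008), on the midpoint. The bitters bottle is next.

Emit:
send_rows(newtons=30, targets=[[0, -0.004, 0.19, 0, 0, 0, 60], [0, 0, 0.19, 0, 0, 0, 60], [0, 0, 0.19, 0, 0, 0, 60], [0, 0, 0.075, 0, 0, 0, 60], [0, 0, 0, 0, 0, 0, 60], [0, 0, 0, 0, 0, 0, 12], [0, 0, 0, 0, 0, 0, 12], [0, 0, 0, 0, 0, 0, 12], [0, 0, 0, 0, 0, 0, 12], [0, 0, 0, 0, 0, 0, 12], [0, 0, 0, 0, 0, 0, 12], [0, 0, 0, 0, 0, 0, 12]])

```text
clock: 34.22
ee_pos: [0.5239, 0.421, 0.0772]
eef_rot: [-3.14, 0.003, -0.005]
wrist_force: [-1.2, -1.7, 7.1]
grip_width: 0.0214
gripper_force: 23.9
```

Emit:
send_rows(targets=[[0, 0, -0.1, 0, 0, 0, 12], [0, 0, -0.2, 0, 0, 0, 12], [0, 0, -0.2, 0, 0, 0, 12], [0, 0, -0.2, 0, 0, 0, 12], [0.013, 0.179, 0, 0, 0, 0, 12], [0.013, 0.179, 0, 0, 0, 0, 12], [0.013, 0.179, 0, 0, 0, 0, 12], [0.013, 0.179, 0, 0, 0, 0, 12], [0.013, 0.179, 0, 0, 0, 0, 12], [0.013, 0.179, 0, 0, 0, 0, 12], [0.013, 0.179, 0, 0, 0, 0, 12], [0.013, 0.179, 0, 0, 0, 0, 12], [0.013, 0.179, 0, 0, 0, 0, 12], [0.013, 0.179, 0, 0, 0, 0, 12], [0, 0, 0, 0, 0, 0, 12], [0, 0, 0.2, 0, 0, 0, 12], [0, 0, 0.2, 0, 0, 0, 12], [0, 0, 0.07, 0, 0, 0, 12], [0, 0, 0, 0, 0, 0, 12], [0, 0, 0, 0, 0, 0, 12]])

```text
clock: 36.72
ee_pos: [0.5616, -0.1165, 0.1452]
eef_rot: [3.141, -0.003, 0.004]
wrist_force: [-0.4, -0.4, -0.9]
grip_width: 0.0208
gripper_force: 29.2
```

```bash
python3 c.py 10 side,wrist bitters:.561,-.117,.069 lid:.481,-.101,.101
```

```text
36.725 [ 0.5616 -0.1165  0.1452] [ 3.141  -0.0026  0.004 ] [-0.4162 -0.4392 -0.8946] 0.02076541668023446
bitters side 0.56 483 [ 0.5577 -0.1178  0.069 ] 0.681
bitters wrist 0.8 7822 [ 0.5605 -0.1175  0.069 ] 0.845
bitters ALL [ 0.5579 -0.1178  0.0649] 0.775
lid side 0.63 592 [ 0.4807 -0.102   0.101 ] 0.874
lid wrist 0.71 2961 [ 0.4707 -0.1105  0.101 ] 0.336
lid ALL [ 0.487  -0.1242  0.0861] 0.622
```

View pics/wrist10.png

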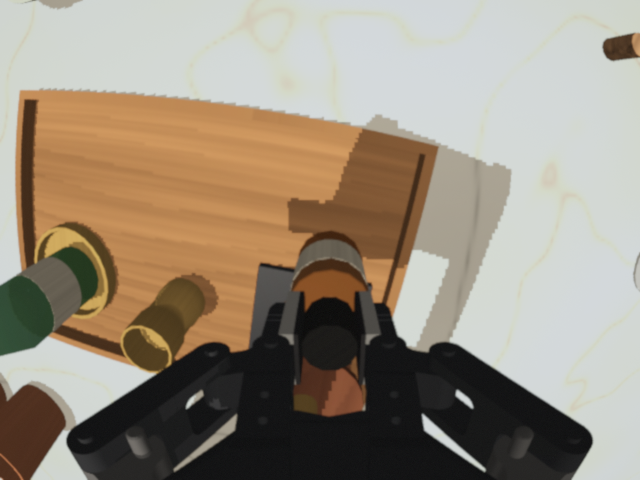

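The bitters bottle hangs upright at (330,280), behind the tumbler and with a free tray floor below it. The jigger at (165,325) is standing. I'll lower the bitters.

Emit:
send_rows(targets=[[0.002, 0, 0.1, 0, 0, 0, 12], [0, 0, 0.08, 0, 0, 0, 12], [0, 0, 0.01, 0, 0, 0, 12], [0, 0, 0.005, 0, 0, 0, 12], [0, 0, 0.003, 0, 0, 0, 12], [0, 0, 0, 0, 0, 0, 12]])

```text
clock: 37.78
ee_pos: [0.562, -0.1169, 0.0855]
eef_rot: [3.141, -0.003, 0.003]
wrist_force: [-1.2, 0.5, 5.4]
grip_width: 0.0212
gripper_force: 30.3
```

Contact. I'll release, rise, and back off.

Emit:
send_rows(targets=[[0, 0, 0, 0, 0, 0, 50], [0, 0, 0, 0, 0, 0, 50], [0, 0, 0, 0, 0, 0, 50], [0, 0, -0.1, 0, 0, 0, 50], [0, 0, -0.2, 0, 0, 0, 50], [0, 0, -0.2, 0, 0, 0, 50], [0, 0, -0.2, 0, 0, 0, 50], [-0.05, 0.15, 0, 0, 0, 0, 50], [-0.05, 0.15, 0, 0, 0, 0, 50], [-0.05, 0.15, 0, 0, 0, 0, 50], [-0.05, 0.15, 0, 0, 0, 0, 50], [0, 0, 0, 0, 0, 0, 50], [0, 0, 0, 0, 0, 0, 50]])

```text
clock: 39.4
ee_pos: [0.5004, -0.2962, 0.2939]
eef_rot: [-3.14, 0.005, 0.001]
wrist_force: [0.2, -0.2, -0.5]
grip_width: 0.0503
gripper_force: 0.0
```

```bash
python3 c.py 11 side,wrist,top jigger:.502,.008,.008 bottle:.522,.117,.012 tumbler:.481,-.101,.016 lid:.481,-.101,.101 bitters:.561,-.117,.008; python3 - <<'E'
import cv2,numpy as np
a=cv2.imread("pics/side11.png")[60:340,150:420]; b=cv2.imread("pics/wrist11.png")
o=np.zeros((415,800,3),np.uint8); o[:415,:400]=cv2.resize(a,(400,415)); o[:300,400:]=cv2.resize(b,(400,300)); cv2.imwrite("pics/m11.png",o)
E
```

```text
39.4 [ 0.5004 -0.2962  0.2939] [-3.1405  0.0046  0.0006] [ 0.1684 -0.1754 -0.5308] 0.05026381616888469
jigger side 0.62 746 [0.501  0.0068 0.008 ] 0.882
jigger wrist 0.84 1803 [0.5006 0.0069 0.008 ] 0.925
jigger top 0.77 163 [0.5011 0.007  0.008 ] 0.489
jigger ALL [0.5006 0.0073 0.0059] 0.768
bottle side 0.92 2020 [0.5227 0.1159 0.012 ] 0.913
bottle wrist 0.86 1980 [0.5225 0.1205 0.012 ] 0.967
bottle top no
bottle ALL [0.5224 0.1185 0.0131] 0.933
tumbler side 0.74 797 [ 0.4827 -0.1041  0.016 ] 0.604
tumbler wrist 0.73 1416 [ 0.4823 -0.1015  0.016 ] 0.324
tumbler top 0.43 334 [ 0.4978 -0.0939  0.016 ] 0.491
tumbler ALL [ 0.4836 -0.0993  0.0139] 0.444
lid side 0.72 547 [ 0.48   -0.1045  0.101 ] 0.81
lid wrist 0.84 3514 [ 0.4803 -0.1012  0.101 ] 0.932
lid top 0.53 324 [ 0.49   -0.0891  0.101 ] 0.448
lid ALL [ 0.4802 -0.1006  0.0992] 0.731
bitters side 0.62 490 [ 0.5634 -0.1246  0.008 ] 0.764
bitters wrist no
bitters top no
```

View pics/m11.png

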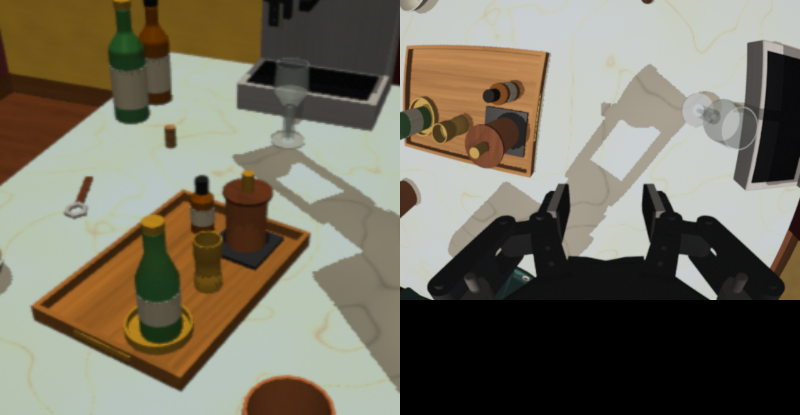

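The montage shows all five things upright in place and the glass untouched at (288,105). The side mask of the bitters is partly hidden, so I'll check it once more from the wrist camera, then hand in.

```bash
python3 c.py 12 wrist bitters:.561,-.117,.008 tumbler:.481,-.101,.016 wineglass:.52,-.47,0 2>&1 | grep -v -i -E "trace|file|\^" | head
```

```text
40.3 [ 0.5006 -0.2966  0.2942] [-3.1415  0.0037  0.0002] [ 1.1513  0.5953 -0.3962] 0.05000431906475286
bitters wrist 0.76 1641 [ 0.5598 -0.1183  0.008 ] 0.877
tumbler wrist 0.75 1483 [ 0.4826 -0.1024  0.016 ] 0.339
    V=[]; mid=np.array(p[:3])+[0,0,.005 if n in BOX else PROF[n][-1][0]/2]
KeyError: 'wineglass'
```

```bash
python3 -c "from workcell import finish_job; print(finish_job())"
```

```text
the job is handed in; nothing more can be done
None
```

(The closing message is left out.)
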